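# Bring the bench circuit up with the stop button held in

## Robot

A 7-joint arm with a two-finger parallel gripper is mounted at the origin on a cart in front of the work surface, level with it; the furniture and walls round the work are solid. World frame = base frame: x ahead of the robot, y to its left, z up, the work surface at z = 0. Lengths are in m, angles in rad, forces in N, time in s.
With the tool pointing down it reaches from about 0.4 to 0.9 m from the base axis. Payload 5.5 kg.
Tool frame: the origin (TCP) lies midway between the tips of the shut fingers; the grasp point (between the pads) lies 19 mm behind it (manip.grip_depth is the distance from the TCP to the grasp point, in m); z points along the fingers, y is the line along which they close (so a half turn about z gives the same grasp; the last joint's range is limited). The gripper opens to 92 mm and grips with 3 to 60 N. Pads are 19 mm wide; open, the fingers measure 130 mm over their backs; the gripper's body (75 mm by 190 mm) begins 47 mm behind the grasp point.
Start: joints at [1.486, 0.501, -0.427, 1.55, 0.221, 1.138, -0.21], TCP at [0.222, -0.611, 0.227] pointing down, gripper open.
Joint ranges: [-2.88, 2.88], [-0.31, 2.03], [-1.54, 1.56], [0.2, 2.42], [-1.41, 4.55], [0.19, 2.02], [-2.57, 2.57]. Speed limits (rad/s): [2.57, 2.57, 3.14, 3.14, 3.14, 3.14, 3.14].

## Interface

Orientations are given as a unit quaternion [x, y, z, w].
In Python, from bench import manip, effector, viewer gives the robot as it stands. Calls block until the motion is done:
- manip.move_pose(position, orientation): joint-space move of the TCP to a pose.
- manip.servo_line(position, ori=None, vel=0.15): straight line of the TCP; ori=None keeps the orientation; vel is the mean speed in m/s.
- manip.movej(angles): joint-space move.
- effector.open_jaws() and effector.close(f_grip=None): open the fingers fully, or close them until they stop; f_grip is the grip in N (None keeps the last).
- manip.sleep(seconds).
- manip.solve_ik(position, orientation): joint angles nearest the present ones, or None.
- viewer.get_image(name): name is "scene" or "top" or "wrist"; returns the picture (480x640x3 uint8, red, green, blue); there is no depth.
- viewer.get_calibration(name): a dict with "vfov" (degrees; the focal length in pixels is half the picture's height over the tangent of half this angle, whatever the lens; pixels are square), "cx", "cy" (the principal point, pixels), "eye" and "attitude" of the camera in the world. Camera axes: x right, y down, z forward; pixel columns grow to the right and rows downward; lengths in m; the calibration is good to about 2 mm. A picture is of the moment at which its call begins: read the wrist's pose just before it. get_calibration takes no time and is no camera call; for the wrist camera it gives the pose at the moment of the call.
A pose or a line that the arm cannot do raises manip.PlanningError and nothing moves.
- manip.hand_in(): hands the job in; it is judged then, once.
Readings, each from a call of its own:
- manip.current_clock(): time.
- manip.current_q(): joint angles.
- manip.current_joint_velocities(): joint speeds.
- manip.current_tau(): joint torques, N m.
- manip.current_tool_pos(): TCP position.
- manip.current_tcp_rot(): TCP orientation.
- manip.current_force(): force on the tool from outside, world axes, zero at the start.
- manip.current_wrist_torque(): the same for the moment, N m.
- manip.current_finger_gap(): finger opening in m.
- manip.current_gripper_force(): force on a finger pad.
Only numpy, scipy, OpenCV 4.12 (cv2) and the standard library are available. Lean on these libraries where they do the work, as an engineer would, in place of code of your own. Each camera call takes 0.05 s, during which the arm holds its last target. There are 200 camera calls.

## Task

Power up the bench circuit safely: press the mushroom stop button all the way down so that it catches and stays down by itself, then, with the stop still down, turn the long bar handle of the isolator clockwise (seen from above) to its on position, a sixth of a turn. Finally twist the mushroom head clockwise until the catch lets go and let the head spring back up, fully out. Leave the handle on, and do not disturb the small speed knob on the third housing or the two tall cans, the bottle and the flask that stand round the work.

Things in the scene. Friction and masses are not known exactly. Their poses are not given: they have to be found in the camera images.
- stop_station: fixed grey housing, 90 x 90 mm, 55 mm high; origin at the centre of its underside, z up; on its centre line a 28 mm collar, 13 mm tall, and above it a black mushroom head, 44 mm across, 24 mm deep. A tall can stands 110 to 120 mm off along this body's +x, the other along its -x: the gripper's body fits between them only with its long side roughly along this body's y
- stop_top (a point): centre of the flat top of the mushroom head: 103 mm above the worktop when the head is up, about 98 mm when caught down, 93 mm at the bottom of its travel. The side of the head to grip lies 6 to 20 mm below this point, and is round, so it can be gripped in any direction; its axes turn with the head
- stop_press (a joint): downward travel of the mushroom head, m: 0 up, 0.010 bottom of travel. Sprung upward: about 2 N at the start, 3 to 4 N at the bottom stop; it must be pressed to the bottom to catch (the catch engages past about 0.008; 8 N on it is plenty); let go, it then stays at about 0.005. A straight pull does not free it
- stop_twist (a joint): turn of the mushroom head, rad: 0 at rest, grows clockwise seen from above, stop at 0.8. Light spring (0.02 N m/rad) turns it slowly back to 0. With the head caught down, the catch lets go between about 0.35 and 0.5; the head then springs up as soon as nothing holds it down
- isolator: fixed grey housing, 90 x 90 mm, 55 mm high; origin at the centre of its underside, z up; carries the isolator handle: a straight black bar 84 mm long, 14 mm wide, 30 mm deep, from 73 to 103 mm above the worktop, on a hub of 38 mm diameter on the vertical centre line. With the handle off the bar lies along this body's x axis. The wash bottle stands 150 to 180 mm from it along its own +x
- isolator_grip (a point): centre of the isolator's bar, 88 mm above the worktop, on the turning axis; its x axis runs along the bar and turns with it, z up
- isolator_turn (a joint): turn of the isolator handle, rad: 0 off, grows clockwise seen from above, 1.047 (60 degrees) on, a stop at each end. Detents at both ends: about 0.13 N m to leave one; past about 0.65 it snaps on
- speed_control: fixed grey housing, 90 x 90 mm, 55 mm high; origin at the centre of its underside, z up; carries the speed knob, which is to be left alone: a small black bar knob 40 mm long, 10 mm wide, from 66 to 84 mm above the worktop. The flask stands 120 to 150 mm from it along its own +x
- speed_turn (a joint): turn of the small speed knob, rad, anywhere from 0 to 2; must stay as found
- speed_tip (a point): end of the small speed knob's bar, 20 mm from its turning axis, 80 mm above the worktop; must stay where it is
- can_hooded: square pipette can with a crumpled foil hood, 65 x 66 x 218 mm, loose, upright, standing on the worktop near the work, to be left standing where it is; origin at the centre of its underside, z up
- can_open: square pipette can without hood, 63 x 63 x 214 mm, loose, upright, standing on the worktop near the work, to be left standing where it is; origin at the centre of its underside, z up
- bottle: white wash bottle with a bent spout, 66 x 101 x 204 mm, loose, upright, standing on the worktop near the work, to be left standing where it is; origin at the centre of its underside, z up
- flask: conical flask with a foil hood, 99 mm across the foot, 173 mm tall, loose, upright, standing on the worktop near the work, to be left standing where it is; origin at the centre of its underside, z up

How it is judged:
On the way, in this order (a step that is already met when the one before it is completed fails the run):
1. the stop is caught down and stays down untouched, with the isolator still off (value of joint stop_press above 0.0035 m and contact force between stop_station and anything else below 0.1 N and value of joint isolator_turn below 0.2 rad), for 0.2 s.
2. the isolator is on, with the stop still caught down (value of joint isolator_turn above 0.9 rad and value of joint stop_press above 0.0035 m), for 0.2 s.
3. the stop is up again, with the isolator on (value of joint stop_press below 0.0015 m and value of joint isolator_turn above 0.9 rad), for 0.2 s.
At the end, for the whole second after the job is handed in: the mushroom head is up (within 1.5 mm of fully out), the isolator handle is on (past 0.9 rad of 1.047), the speed knob's end is within 5 mm of where it was, and cans, bottle and flask stand upright (within 0.15 rad) within 30 mm of where they stood (all of step 3 and distance of each of can_hooded, can_open, bottle, flask from where it was at the start of the episode below 0.03 m and angle between each of can_hooded, can_open, bottle, flask's own z axis and vertical below 0.15 rad and distance of speed_tip from where it was at the start of the episode below 0.005 m); the robot touches nothing.
It fails at once if the hooded can is moved by more than 30 mm or tipped (distance of can_hooded from where it was at the start of the episode above 0.03 m or angle between can_hooded's own z axis and vertical above 0.3 rad).
It fails at once if the open can is moved by more than 30 mm or tipped (distance of can_open from where it was at the start of the episode above 0.03 m or angle between can_open's own z axis and vertical above 0.3 rad).
It fails at once if the wash bottle is moved by more than 30 mm or tipped (distance of bottle from where it was at the start of the episode above 0.03 m or angle between bottle's own z axis and vertical above 0.3 rad).
It fails at once if the flask is moved by more than 30 mm or tipped (distance of flask from where it was at the start of the episode above 0.03 m or angle between flask's own z axis and vertical above 0.3 rad).
It fails at once if the robot pushes on the small speed knob or its housing (contact force between speed_control and anything else above 1.5 N).
It also fails if it takes over 67 s, if anything falls off the work surface, if the arm or the gripper's body presses on something with over 40 N, if the wrist force passes 120 N, or if a joint passes its speed limit or range.

## Working session

There is one attempt and no reset: what is moved stays moved. The work goes in short steps, each a Python script; the robot and the scene stay as the last script left them, time stands still between calls to the robot, and variables do not carry over. Pictures are saved under pics/ and viewed, at most 10 in all, crops included, and the job is handed in when it is done.

```bash
mkdir -p pics; python3 - <<'E'
from bench import manip, effector, viewer
import cv2
for n in("scene","top","wrist"):
    c=viewer.get_calibration(n); print(n,c)
    cv2.imwrite(f"pics/{n}0.png",viewer.get_image(n)[:,:,::-1])
print(manip.current_tool_pos(),manip.current_tcp_rot(),manip.current_clock())
E
```

```text
scene {'vfov': 52.719117016879444, 'cx': 323.58284208211336, 'cy': 233.02383717192794, 'eye': array([0.19411563, 0.6079726 , 0.99077853]), 'attitude': array([-0.24680151,  0.91172087, -0.31737227,  0.08443284])}
top {'vfov': 46.502542212005885, 'cx': 330.79749921381176, 'cy': 228.9749293807751, 'eye': array([ 0.42294078, -0.01419599,  1.32647326]), 'attitude': array([-0.70628424,  0.70629466, -0.0373376 ,  0.03027083])}
wrist {'vfov': 71.24161935165876, 'cx': 322.0454208341009, 'cy': 245.56467706554844, 'eye': array([ 0.29836913, -0.58315382,  0.38316722]), 'attitude': array([ 0.80920458, -0.56700858, -0.08881541,  0.1257022 ])}
[ 0.22130483 -0.61060315  0.22591884] [ 9.84916912e-01  1.73026362e-01 -1.06774133e-04 -7.36365498e-04] 0.15
```

View pics/top0.png

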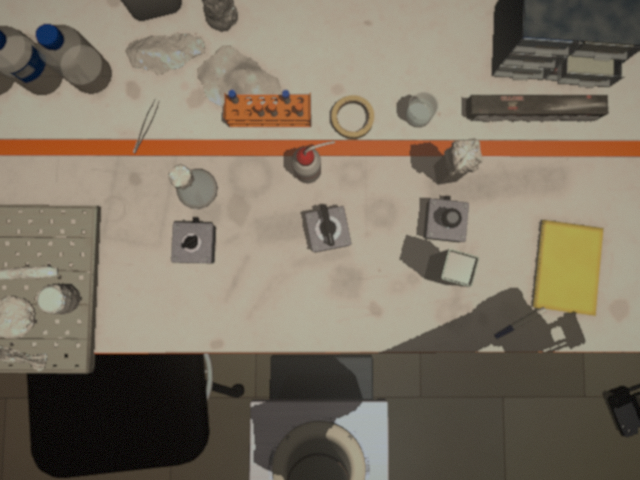

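View pics/scene0.png

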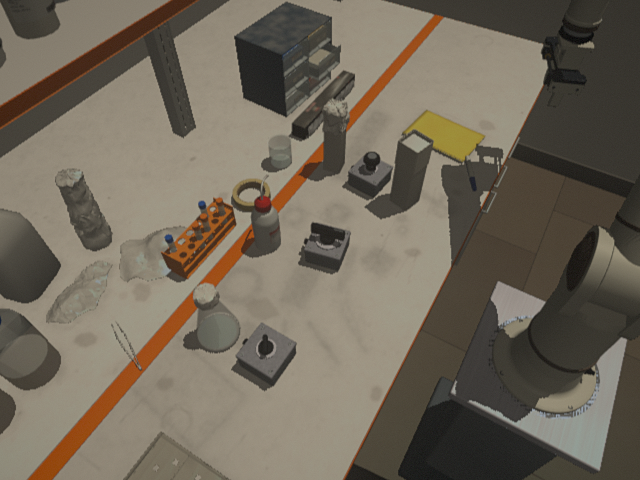

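The top view shows the stop station at about (444,219) with its head at (452,216), the isolator at (327,228) and the speed control at (193,242). The hooded can's top is at (465,155) and the open can's at (459,267). Next I measure these.

```bash
cat > h.py <<'E'
from bench import manip, effector, viewer
import numpy as np, cv2
from scipy.spatial.transform import Rotation as R
def cast(c,uv,z):
    f=240/np.tan(np.radians(c['vfov'])/2); uv=np.atleast_2d(uv).astype(float)
    d=np.c_[(uv[:,0]-c['cx'])/f,(uv[:,1]-c['cy'])/f,np.ones(len(uv))]
    d=R.from_quat(c['attitude']).apply(d); e=c['eye']
    return e+d*((z-e[2])/d[:,2])[:,None]
def ori(a): # tool down, tool y axis along world angle a
    y=np.array([np.cos(a),np.sin(a),0]); z=np.array([0,0,-1.]); return R.from_matrix(np.c_[np.cross(y,z),y,z]).as_quat()
E
python3 - <<'E'
from h import *
c=viewer.get_calibration("top")
for n,uv,z in [("head",(452,216),.103),("iso",(327,228),.103),("speed",(190,242),.084),("hood",(465,155),.21),("open",(459,267),.214),("bottle",(305,158),.16),("stopbox",(444,219),.055),("isobox",(327,228),.055)]:
    print(n,cast(c,uv,z)[0].round(3))
im=cv2.imread("pics/top0.png")
a=im[180:290,270:490]; cv2.imwrite("pics/crop.png",cv2.resize(a,None,fx=3.6,fy=3.6,interpolation=cv2.INTER_CUBIC))
for p in[(430,230),(310,215),(325,240),(340,245),(327,215),(452,216),(400,200),(410,250)]: print(p,im[p[1],p[0]])
E
```

```text
head [ 0.569 -0.294  0.103]
iso [ 0.542 -0.018  0.103]
speed [0.513 0.287 0.084]
hood [ 0.682 -0.299  0.21 ]
open [ 0.454 -0.281  0.214]
bottle [0.686 0.029 0.16 ]
stopbox [ 0.568 -0.287  0.055]
isobox [ 0.547 -0.018  0.055]
(430, 230) [114 120 129]
(310, 215) [114 121 128]
(325, 240) [77 81 87]
(340, 245) [113 119 127]
(327, 215) [52 56 62]
(452, 216) [102 111 116]
(400, 200) [145 163 176]
(410, 250) [73 82 89]
```

View pics/crop.png

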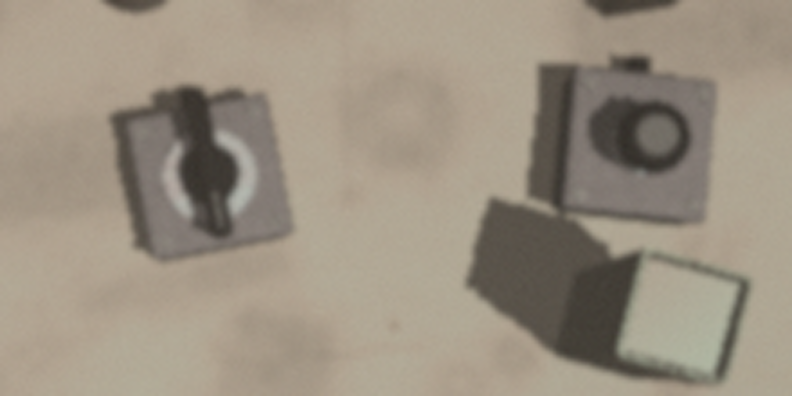

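Crop scale is 3.6. The stop housing's top corners are (577,67), (717,80), (703,222) and (565,205), and the head's flat disc is centred at (659,135). The isolator's top corners are (127,125), (268,95), (293,233) and (160,260), and its bar runs (187,88) to (222,232). I'll turn these into positions, then refine with the wrist camera.

```bash
python3 - <<'E'
from h import *
c=viewer.get_calibration("top")
px=lambda l:(np.array(l)+.5)/3.6-.5+[270,180]
for n,l in [("stop",[(577,67),(717,80),(703,222),(565,205)]),("iso",[(127,125),(268,95),(293,233),(160,260)])]:
    p=cast(c,px(l),.055)[:,:2]; x=(p[0]+p[1]-p[2]-p[3]); d=np.linalg.norm(np.roll(p,-1,0)-p,axis=1)
    print(n,p.mean(0).round(4),"sides",d.round(3),"yaw x",np.arctan2(x[1],x[0]))
print("disc",cast(c,px([(659,135)]),.103).round(4))
b=cast(c,px([(187,88),(222,232)]),.103); v=b[0]-b[1]; print("bar",b.mean(0),np.linalg.norm(v),np.arctan2(v[1],v[0]))
for xy in [(.567,-.288),(.545,-.018)]:
  for z in(.09,.35):
    for a in np.radians([-150,-120,-90,-60,60,90,120]):
        q=manip.solve_ik([*xy,z],ori(a)); print(xy,z,round(np.degrees(a)),None if q is None else np.round(q,2))
E
```

```text
stop [ 0.5671 -0.295 ] sides [0.09  0.092 0.088 0.089] yaw x -0.11254456990243686
iso [ 0.5447 -0.0218] sides [0.092 0.09  0.086 0.089] yaw x 0.2082571100303671
disc [[ 0.5667 -0.2959  0.103 ]]
bar [ 0.55129305 -0.01684948  0.103     ] 0.0911113979932928 0.2374528557242841
(0.567, -0.288) 0.09 -150 [ 0.6   0.61 -0.23  1.69  0.17  0.86 -2.33]
(0.567, -0.288) 0.09 -120 [ 0.67  0.62 -0.34  1.69  0.25  0.87 -1.86]
(0.567, -0.288) 0.09 -90 [ 0.75  0.64 -0.45  1.69  0.34  0.89 -1.41]
(0.567, -0.288) 0.09 -60 [ 0.82  0.66 -0.54  1.69  0.41  0.91 -0.94]
(0.567, -0.288) 0.09 60 [ 1.03  0.78 -0.89  1.68  0.69  1.02  0.96]
(0.567, -0.288) 0.09 90 [ 1.08  0.82 -0.96  1.68  0.76  1.06  1.44]
(0.567, -0.288) 0.09 120 [ 1.22  1.06 -1.31  1.67  1.07  1.29  1.78]
(0.567, -0.288) 0.35 -150 [ 0.71  0.38 -0.39  1.43  0.15  1.36 -2.3 ]
(0.567, -0.288) 0.35 -120 [ 0.77  0.4  -0.48  1.43  0.18  1.36 -1.81]
(0.567, -0.288) 0.35 -90 [ 0.85  0.41 -0.59  1.43  0.23  1.37 -1.32]
(0.567, -0.288) 0.35 -60 [ 0.91  0.43 -0.69  1.42  0.28  1.38 -0.83]
(0.567, -0.288) 0.35 60 [ 1.1   0.53 -1.01  1.42  0.45  1.44  1.1
[... 405 characters left out ...]
 0.85 -1.5 ]
(0.545, -0.018) 0.09 60 [ 0.74  0.71 -1.01  1.91  0.74  0.96  0.42]
(0.545, -0.018) 0.09 90 [ 0.7   0.66 -0.94  1.91  0.67  0.92  1.  ]
(0.545, -0.018) 0.09 120 [ 0.89  0.93 -1.3   1.91  1.    1.16  1.28]
(0.545, -0.018) 0.35 -150 [-0.76  0.25  0.91  1.69 -0.2   1.3  -2.44]
(0.545, -0.018) 0.35 -120 [ 0.76  0.3  -0.96  1.64  0.25  1.33 -2.33]
(0.545, -0.018) 0.35 -90 [ 0.86  0.35 -1.11  1.64  0.32  1.35 -1.87]
(0.545, -0.018) 0.35 -60 [ 0.89  0.38 -1.16  1.64  0.35  1.36 -1.37]
(0.545, -0.018) 0.35 60 [ 0.97  0.47 -1.34  1.64  0.46  1.4   0.63]
(0.545, -0.018) 0.35 90 [ 1.01  0.59 -1.49  1.64  0.59  1.47  1.04]
(0.545, -0.018) 0.35 120 [ 0.95  0.44 -1.29  1.64  0.43  1.39  1.7 ]
```

The box centre and head disc agree within 1 mm, the sides come out near 90 mm, and the can and bottle bearings match. I'll go above the stop with the jaws shut, check with the wrist camera, then press.

```bash
python3 - <<'E'
from h import *
effector.close(f_grip=10)
p=manip.current_tool_pos(); manip.servo_line([p[0],p[1],.33],vel=.25)
a=np.radians(-96.4)
manip.move_pose([.567,-.295,.33],ori(a))
c=viewer.get_calibration("wrist"); im=viewer.get_image("wrist")
cv2.imwrite("pics/w1.png",im[:,:,::-1])
print(c, manip.current_tool_pos(),manip.current_q().round(2),manip.current_force(),manip.current_clock())
np.save("c1.npy",c,allow_pickle=True)
E
```

```text
{'vfov': 71.24161935165876, 'cx': 322.0454208341009, 'cy': 245.56467706554844, 'eye': array([ 0.647717  , -0.30646615,  0.48685196]), 'attitude': array([-0.65787851,  0.73715903,  0.11464375, -0.10319518])} [ 0.56610676 -0.29675656  0.32965756] [ 0.86  0.43 -0.59  1.45  0.24  1.34 -1.43] [ 0.51145024 -0.86947373  0.23197183] 3.9083
```

View pics/w1.png

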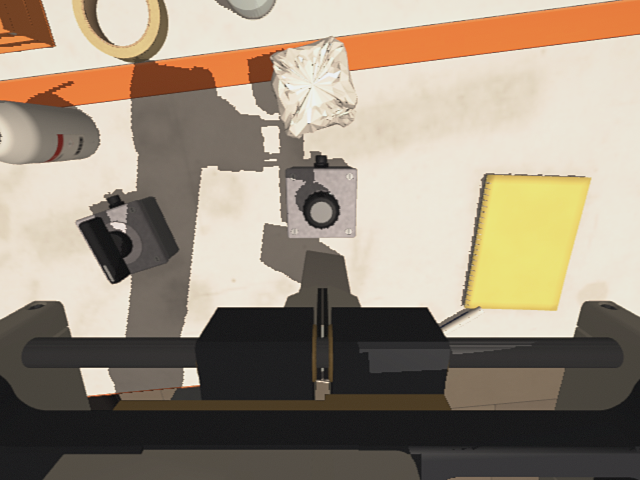

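The wrist view shows the head disc at about (321,210), housing corners at (288,168), (353,165), (356,237) and (288,238), and the isolator hub near (120,243). I'll check the ray hits, then press.

```bash
python3 - <<'E'
from h import *
c=np.load("c1.npy",allow_pickle=True).item()
print("head",cast(c,(321.5,210),.103))
p=cast(c,[(288,168),(353,166),(356,237),(288,238)],.055); print(p.mean(0)); x=p[0]+p[1]-p[2]-p[3]; print(np.arctan2(x[1],x[0]))
b=cast(c,[(86,220),(119,281)],.103); print("bar ends (left edge/ends)",b)
XY=[.567,-.2955]
manip.servo_line([*XY,.13],vel=.15); manip.servo_line([*XY,.106],vel=.05)
f0=manip.current_force()[2]; z=.104
while z>.084:
    manip.servo_line([*XY,z],vel=.03)
    f=manip.current_force()[2]-f0; print(round(z,4),manip.current_tool_pos()[2].round(4),f.round(2))
    if f>9: break
    z-=.0015
manip.servo_line([*XY,.13],vel=.05)
print(manip.current_force(),manip.current_tool_pos(),manip.current_clock())
manip.servo_line([*XY,.33],vel=.25)
cv2.imwrite("pics/w2.png",viewer.get_image("wrist")[100:300,:,::-1])
E
```

```text
head [[ 0.56884985 -0.29735235  0.103     ]]
[ 0.56770028 -0.29688962  0.055     ]
-0.09278723356043056
bar ends (left edge/ends) [[ 0.58833689 -0.02144707  0.103     ]
 [ 0.50828425 -0.03682175  0.103     ]]
0.104 0.1041 0.21
0.1025 0.1029 1.75
0.101 0.1012 1.26
0.0995 0.0996 1.86
0.098 0.098 2.55
0.0965 0.0965 2.67
0.095 0.095 3.09
0.0935 0.0935 3.38
0.092 0.0931 9.55
[ 0.57022629 -0.30985728  0.72019482] [ 0.5666715  -0.29547579  0.12968289] 9.1833
```

The head bottomed at z=0.093 with 9.5 N, so it went well past the catch. Next I look at the isolator from above it.

```bash
python3 - <<'E'
from h import *
effector.open_jaws()
manip.move_pose([.545,-.022,.33],ori(np.radians(102)))
c=viewer.get_calibration("wrist"); im=viewer.get_image("wrist")
np.save("c2.npy",c,allow_pickle=True); cv2.imwrite("pics/w3.png",im[:,:,::-1])
print(manip.current_tool_pos(),manip.current_q().round(2),manip.current_clock())
E
```

```text
[ 0.54505748 -0.02237078  0.32993052] [ 0.96  0.47 -1.29  1.67  0.46  1.36  1.37] 14.0667
```

View pics/w3.png

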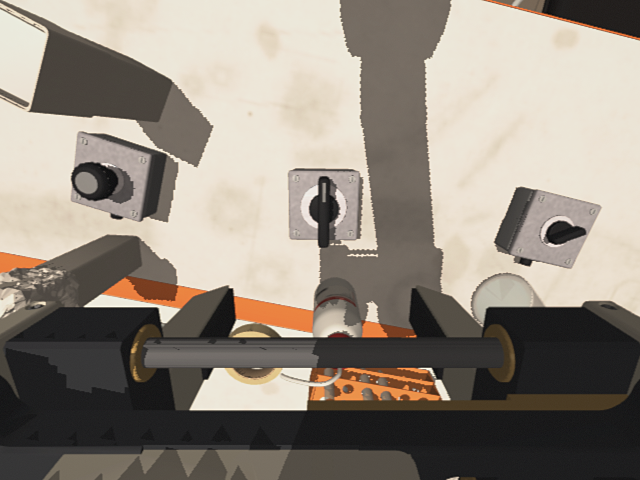

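The bar runs (324,177) to (323.5,247), parallel to the image's vertical, so the tool is aligned. Now I grip and turn.

```bash
python3 - <<'E'
from h import *
c=np.load("c2.npy",allow_pickle=True).item()
b=cast(c,[(324,177),(323.5,247)],.103); v=b[1]-b[0]; print(b,np.linalg.norm(v),np.degrees(np.arctan2(v[1],v[0])))
m=b.mean(0)[:2]; print(m); p=cast(c,[(289,170),(359,170),(360,239),(290,239)],.055); print(p.mean(0))
XY=(np.array([.5447,-.0218])+m+p.mean(0)[:2])/3; print("use",XY)
assert np.linalg.norm(XY-[.545,-.022])<.006
manip.servo_line([*XY,.077],ori(np.radians(102)),vel=.15)
print(manip.current_force())
effector.close(f_grip=25)
print("gap",manip.current_finger_gap(),manip.current_force(),manip.current_wrist_torque(),manip.current_clock(),manip.current_q().round(2))
E
```

```text
[[ 0.50324505 -0.02961554  0.103     ]
 [ 0.58468538 -0.01283375  0.103     ]] 0.08315139881551697 11.643534346168378
[ 0.54396522 -0.02122465]
[ 0.54399788 -0.01998849  0.055     ]
use [ 0.54422103 -0.02100438]
[-0.13208405  0.64972428  0.33059707]
gap 0.013985914851959286 [ 0.39471147  0.23452889 -0.21025369] [ 0.16588835 -0.16403789 -0.24468381] 17.0833 [ 0.75  0.73 -1.01  1.92  0.77  0.94  1.14]
```

```bash
python3 - <<'E'
from h import *
P=[.5442,-.0210,.077]
for a in np.radians([93,84,75,66,57,50,44]):
    manip.move_pose(P,ori(a))
    y=R.from_quat(manip.current_tcp_rot()).as_matrix()[:,1]
    print(np.degrees(np.arctan2(y[1],y[0])).round(1),manip.current_tool_pos().round(4),manip.current_force().round(1),manip.current_wrist_torque()[2].round(2),manip.current_clock())
effector.open_jaws()
manip.servo_line([P[0],P[1],.33],vel=.2)
c=viewer.get_calibration("wrist"); np.save("c4.npy",c,allow_pickle=True)
cv2.imwrite("pics/w4.png",viewer.get_image("wrist")[:,:,::-1]); cv2.imwrite("pics/top4.png",viewer.get_image("top")[:,:,::-1])
print(manip.current_clock(),manip.current_q().round(2))
E
```

```text
93.2 [ 0.5442 -0.0207  0.077 ] [-0.6  1.3 -1.3] -0.02 17.3417
84.4 [ 0.5442 -0.0204  0.077 ] [ 1.6  1.4 -1.4] -0.02 17.6
75.5 [ 0.5443 -0.0201  0.077 ] [ 0.5  4.7 -1.4] -0.03 17.8583
66.5 [ 0.5444 -0.0198  0.077 ] [ 1.   4.  -3.5] -0.06 18.1167
57.6 [ 0.5445 -0.0196  0.077 ] [ 2.   4.7 -3.3] -0.08 18.375
50.6 [ 0.5447 -0.0193  0.077 ] [ 2.   5.7 -4.2] -0.12 18.625
44.6 [ 0.5448 -0.0192  0.077 ] [ 2.5  6.2 -3.9] -0.11 18.875
21.6833 [ 0.79  0.33 -1.    1.68  0.29  1.3   0.51]
```

View pics/w4.png

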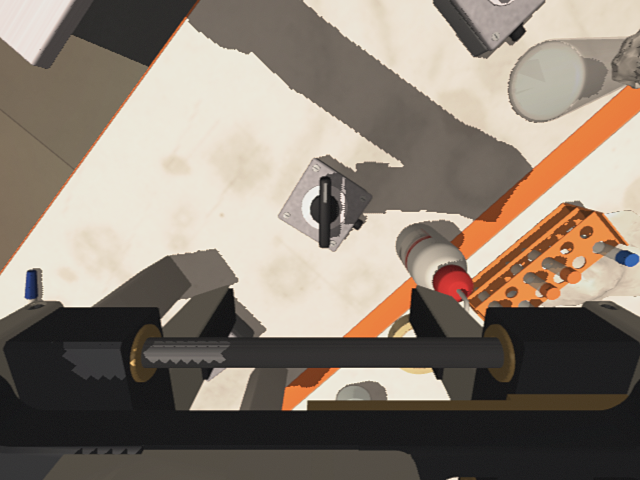

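The bar is at (324.5,178) to (324.5,246), parallel to the tool's grip direction and turned about 58–60°, so the isolator is on. Now I twist the stop head.

```bash
python3 - <<'E'
from h import *
c=np.load("c4.npy",allow_pickle=True).item()
b=cast(c,[(324.5,178),(324.5,246)],.103); v=b[1]-b[0]; print("bar deg",np.degrees(np.arctan2(v[1],v[0])))
XY=[.5680,-.2962]; a0=-77
manip.move_pose([*XY,.33],ori(np.radians(a0)))
manip.servo_line([*XY,.068],vel=.13)
effector.close(f_grip=15)
print("gap",manip.current_finger_gap(),manip.current_force(),manip.current_clock())
for a in np.radians([-84,-91,-98,-105,-111,-116]):
    manip.move_pose([*XY,.068],ori(a))
    print(manip.current_finger_gap().round(4),manip.current_force().round(1),manip.current_wrist_torque()[2].round(2))
effector.open_jaws(); manip.sleep(.3)
manip.servo_line([*XY,.33],vel=.13)
y=R.from_quat(manip.current_tcp_rot()).as_matrix()[:,1]; print(np.degrees(np.arctan2(y[1],y[0])))
cv2.imwrite("pics/w5.png",viewer.get_image("wrist")[:,:,::-1]); print(manip.current_clock())
E
```

```text
bar deg -45.847349307904494
gap 0.04266417898249168 [-0.31450459  2.30803244  0.64959699] 26.0667Traceback (most recent call last):
  File "<stdin>", line 11, in <module>
AttributeError: 'float' object has no attribute 'round'
```

```bash
python3 - <<'E'
from h import *
cv2.imwrite("pics/scene5.png",viewer.get_image("scene")[:,:,::-1])
a=cv2.imread("pics/scene0.png")[80:220,290:450];b=cv2.imread("pics/scene5.png")[80:220,290:450]
cv2.imwrite("pics/cmp.png",cv2.resize(np.hstack([a,b]),None,fx=2.5,fy=2.5,interpolation=cv2.INTER_CUBIC))
E
```

```text
(no output)
```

View pics/cmp.png

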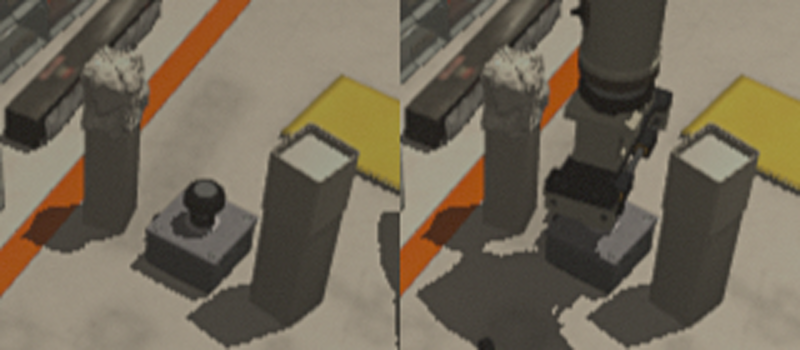

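A formatting error in a print stopped the script after the first twist step. The picture shows the gripper holding the head with both cans in place, so I continue the twist.

```bash
python3 - <<'E'
from h import *
XY=[.5680,-.2962]
for a in np.radians([-91,-98,-105,-111,-116]):
    manip.move_pose([*XY,.068],ori(a))
    print(manip.current_finger_gap(),manip.current_force().round(1),manip.current_wrist_torque()[2].round(3))
effector.open_jaws(); manip.sleep(.3)
manip.servo_line([*XY,.33],vel=.13)
print(manip.current_clock())
manip.move_pose([.5,-.15,.36],ori(np.radians(-96)))
cv2.imwrite("pics/scene5.png",viewer.get_image("scene")[:,:,::-1]); print(manip.current_clock())
im=cv2.imread("pics/scene5.png")
a=cv2.imread("pics/scene0.png")[80:220,290:450];b=im[80:220,290:450]
cv2.imwrite("pics/cmp2.png",cv2.resize(np.hstack([a,b]),None,fx=2.5,fy=2.5,interpolation=cv2.INTER_CUBIC))
E
```

```text
0.04290614685179592 [-0.5  2.5  0.6] 0.021
0.0426755472103943 [-2.2  1.5  3.1] -0.041
0.0430048071364135 [-2.   1.8  3. ] 0.017
0.0427928259994581 [-1.8  2.7  2. ] 0.066
0.0432815536134838 [-2.   2.3  3. ] 0.02
31.0167
31.7667
```

View pics/cmp2.png

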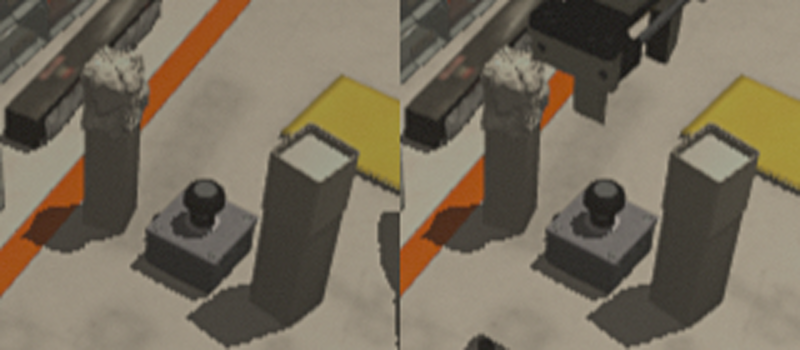

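The upward force jumped about 2.5 N mid-twist, which fits the catch letting go. The head's top is at the same pixel, (205,180) against (605,180) in the paired crop, so it is back up and the cans stand unmoved. One numeric check, then hand in.

```bash
python3 - <<'E'
from h import *
a=cv2.imread("pics/scene0.png",0).astype(np.float32);b=cv2.imread("pics/scene5.png",0).astype(np.float32)
s=np.s_[150:172,360:384]; print("head shift",cv2.phaseCorrelate(a[s].copy(),b[s].copy(),cv2.createHanningWindow((24,22),cv2.CV_32F)), np.abs(a[s]-b[s]).mean())
for n,s in dict(flask=np.s_[280:355,190:240],speed=np.s_[320:390,235:300],bottle=np.s_[190:255,248:284],open=np.s_[130:210,392:432],noise=np.s_[300:340,60:100]).items(): print(n,np.abs(a[s]-b[s]).mean())
h=np.abs(a-b)
if np.abs(a[150:172,360:384]-b[150:172,360:384]).mean()<8: print(manip.hand_in())
E
```

```text
head shift ((-0.04027690776995918, 0.0680616948273105), 1.0079530249867175) 2.626894
flask 3.5594666
speed 3.3404396
bottle 10.459829
open 3.2390625
noise 4.34
the job is handed in; nothing more can be done
None
```

The job is handed in, verdict not shown: the stop was pressed to its bottom stop, the isolator turned about 58° to on, and the head then twisted free and sprang back up. Cans, flask and speed knob look unmoved in before/after images; the bottle's patch differed more (10.5 against about 4 noise), and I handed in without finding out why.

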